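# Lay out the treatment tray in the clinic

## Robot

A 6-joint arm with a two-finger parallel gripper is mounted at the origin on the work surface. World frame = base frame: x ahead of the robot, y to its left, z up, the work surface at z = 0. Lengths are in m, angles in rad, forces in N, time in s.
With the tool pointing down it reaches from about 0.375 to 0.9 m from the base axis. Payload 3.1 kg.
Tool frame: the origin (TCP) lies on the centre line of the jaws, within the pads' length; the fingertips stand 17 mm ahead of it and the grasp point (between the pads) lies 2 mm behind it; y points along the fingers, z is the direction in which the jaws open and shut, and the axes are right-handed (so a half turn about y gives the same grasp; the last joint's range is limited). The gripper opens to 85 mm and grips with 20 to 120 N. Pads are 22 mm wide; open, the fingers measure 114 mm over their backs; the gripper's body (76 mm by 85 mm) begins 54 mm behind the grasp point. The pads swing forward as they close: fully open they stand 13 mm farther back than shut.
Start: joints at [1.121, 0.527, 1.433, -0, 1.181, -0.178], TCP at [0.168, 0.602, 0.248] pointing down, gripper open.
Joint ranges: [-3.08, 3.08], [-0.75, 2.2], [0.22, 2.44], [-1.43, 4.57], [0, 2.65], [-2.85, 2.85]. Speed limits (rad/s): [2.79, 2.79, 3.14, 3.14, 3.14, 3.14].

## Interface

Orientations are given as a unit quaternion [x, y, z, w].
In Python, from station import manip gives the robot as it stands.
- The arm moves only by the shell command python3 -m handwheel 'ROWS' [FORCE]. ROWS is JSON, one flat list of numbers, 7 for each row, row after row: the shift along the tool's x, y, z in cm, then the turn, a rotation vector about the tool's x, y, z in rad, then the finger opening in cm, from 0 to 8.54. A call has 1 to 10 rows; each row is the pose to reach, as a shift and turn from the pose commanded when the call began, along the tool's axes at that moment; what a row does not reach only later rows make up. A row lasts 1/12 s, in which the tool goes at most 41.7 mm and 7.16 degrees, less where a joint would pass 70% of its speed; a pose out of reach is approached as far as the arm can. A call with a gripper value outside its range is refused whole. The fingers move at their own pace and stop on an object; FORCE is the grip in N (left out, the last holds). Time passes only in rows, so rows that repeat a pose let the fingers close. It gives the time, the measured TCP pose, the force and the opening at its end, in the units of the state.
- manip.sense(): the state, without advancing time (a new reading comes with each control period).
- manip.snapshot(name): name is "scene" or "top" or "wrist"; returns a dict with "frame" (480x640x3 uint8, red, green, blue), "depth" (480x640 float32, m along the optical axis (not along the pixel's ray), 0 where there is no reading), "camera_matrix" (3x3 intrinsics, pixels), "rvec" (rotation vector, rad) and "tvec" (3), from world to camera coordinates, as OpenCV has them. Camera axes: x right, y down, z forward; pixel columns grow to the right and rows downward; lengths in m; the calibration is good to about 2 mm. A picture is of the moment at which its call begins.
- manip.sign_off(): hands the job in, once; it reports no verdict.
The state is a dict: "t": time; "q": joint angles; "qd": joint speeds; "tau": joint torques, N m; "tcp_pos": TCP position; "tool_rot": TCP orientation; "force": force on the tool from outside, world axes, zero at the start; "ft_torque": the same for the moment, N m; "finger_gap": opening from 0.0 (shut) to 1.0 (fully open).
Only numpy, scipy, OpenCV 4.12 (cv2) and the standard library are available. Lean on these libraries where they do the work, as an engineer would, in place of code of your own. Each camera call takes 0.05 s, during which the arm holds its last target.

## Task

Set out the treatment tray: lay the cardboard carton flat in the middle of the shallow steel tray, lengthwise along it, stand the large white jar in the middle on top of the carton, the steel cup on the tray off the carton's end nearer the deep dish, and the small white jar on the tray off the carton's other end, each of these two in line with the carton and about 15 mm clear of it. Stand the bottle on the table between dish and tray, beside the middle of the dish's long side and about 20 mm clear of it. Keep everything upright, let go of it all, and leave the glass pot of wooden spatulas where it is.

Things in the scene. Friction and masses are not known exactly. Their poses are not given: they have to be found in the camera images.
- carton: closed brown cardboard carton with a white paper band, loose, about 120 g; 56 (own x) by 84 (own y, its length) by 36 mm high, lying flat; origin at the centre of its underside, z up. May lie either way round in the tray.
- jar_large: large closed white plastic jar, loose, about 110 g; round, 52 mm diameter, 45 mm high; origin at the centre of its underside, z up
- jar_small: small closed white plastic jar, of the same look as the large one, loose, about 50 g; round, 36 mm diameter, 36 mm high; origin at the centre of its underside, z up
- cup: open straight-sided steel cup, loose, about 90 g; 52 mm outer diameter, 40 mm high, wall 3 mm, mouth up; origin at the centre of its underside, z up
- bottle: white plastic bottle with a blue nozzle cap, loose, about 90 g; body 40 mm diameter and straight up to 70 mm, then a narrow neck and cap, 95 mm high in all; origin at the centre of its underside, z up
- tray: shallow steel tray, fixed to the table; 140 (own x) by 250 mm (own y, its length), floor 3 mm thick, with a dark-edged rim 7 mm high and 3 mm thick; origin at the centre of its underside on the table, z up. Lies to the left or right of the dish.
- dish: deep oblong metal dish, empty, fixed to the table; 160 (own x, its length) by 85 mm (own y), 35 mm high; origin at the centre of its underside on the table, z up; its long sides are parallel to its own x, one of them faces the tray
- spatula_pot: glass pot, 56 mm diameter and 55 mm high, with wooden spatulas standing in it up to 85 mm; loose, stands among the things and must stay where it is; origin at the centre of its underside
There are look-alikes about, which are no part of the job. What is shaped like the jar_large but pink or purple is not meant. Leave any orange look-alike of the cup alone.

How it is judged:
At the end, for the whole second after the job is handed in: Carton on tray, centred within 13 mm, aligned within 0.17 rad; large jar within 12 mm of its middle; cup (dish side) and small jar (other end) within 14 mm of its axis, gap 15 +/- 12 mm; bottle within 18 mm of the dish side's middle, gap 7 to 35 mm; all upright, at rest; pot moved under 25 mm (x of carton in the frame of tray between -0.013 and 0.013 m and y of carton in the frame of tray between -0.013 and 0.013 m and z of carton in the frame of tray between 0 and 0.007 m and angle between the y axis of carton and the y axis of tray, either way round below 0.17 rad and horizontal distance between jar_large and carton below 0.012 m and z of jar_large in the frame of carton between 0.032 and 0.04 m and x of cup in the frame of carton between -0.014 and 0.014 m and z of cup in the frame of tray between 0 and 0.007 m and x of jar_small in the frame of carton between -0.014 and 0.014 m and z of jar_small in the frame of tray between 0 and 0.007 m and horizontal distance between cup and carton between 0.071 and 0.097 m and horizontal distance between jar_small and carton between 0.063 and 0.089 m and ((y of dish in the frame of tray above 0 m and y of cup in the frame of tray above 0.05 m and y of jar_small in the frame of tray below -0.05 m) or (y of dish in the frame of tray below 0 m and y of cup in the frame of tray below -0.05 m and y of jar_small in the frame of tray above 0.05 m)) and x of bottle in the frame of dish between -0.018 and 0.018 m and height (world z) of bottle between -0.004 and 0.004 m and ((y of tray in the frame of dish above 0 m and y of bottle in the frame of dish between 0.0695 and 0.0975 m) or (y of tray in the frame of dish below 0 m and y of bottle in the frame of dish between -0.0975 and -0.0695 m)) and angle between each of carton, jar_large, jar_small, cup, bottle's own z axis and vertical below 0.12 rad and linear speed of each of carton, jar_large, jar_small, cup, bottle below 0.02 m/s and distance of spatula_pot from where it was at the start of the episode below 0.025 m); the robot touches nothing.
It fails at once if a thing was tipped over (tilted by more than 0.6 rad) (angle between any of carton, jar_large, jar_small, cup, bottle, spatula_pot's own z axis and vertical above 0.6 rad).
It fails at once if the spatula pot was pushed away (25 mm or more) (distance of spatula_pot from where it was at the start of the episode above 0.025 m).
It also fails if it takes over 128 s, if anything falls off the work surface, if the arm or the gripper's body presses on something with over 40 N, if the wrist force passes 120 N, or if a joint passes its speed limit or range.

## Working session

There is one attempt and no reset: what is moved stays moved. The work goes in short steps, Python scripts to look and compute and a shell command to move; the robot and the scene stay as the last step left them, time stands still between calls to the robot, and variables do not carry over. Pictures are saved under pics/ and viewed, and the job is handed in when it is done.

```bash
ls; mkdir -p pics; python3 - <<'E'
from station import manip
import cv2,numpy as np
s=manip.sense(); print(s)
for n in("top","scene"):
    d=manip.snapshot(n); cv2.imwrite(f"pics/{n}0.png",d["frame"][:,:,::-1]); print(n,d["camera_matrix"],d["rvec"],d["tvec"])
E
```

```text
pics
{'t': 0.0, 'q': array([ 1.12046686e+00,  5.28447832e-01,  1.43391766e+00,  4.81741270e-06,
        1.18141702e+00, -1.78506828e-01]), 'qd': array([ 1.65519228e-04, -1.28331375e-04, -2.49406917e-05, -1.81223844e-03,
        1.67009231e-03, -1.06947168e-03]), 'tau': array([-5.68580672e-04, -4.42350841e+01, -1.78023291e+01, -3.24299326e-04,
        8.51949735e-03,  1.66596055e-05]), 'tcp_pos': array([0.16747327, 0.60142615, 0.24733997]), 'tool_rot': array([ 0.70132131, -0.09604974,  0.09556787, -0.69984973]), 'force': array([-0.11899373, -0.62488457,  0.02063632]), 'ft_torque': array([-0.02791273,  0.04560945, -0.06618621]), 'finger_gap': 1.0028046557494934}
top [[488.10248212   0.         317.4114057 ]
 [  0.         488.10248212 239.39450221]
 [  0.           0.           1.        ]] [ 2.15201534 -2.18605091  0.10760499] [0.04518281 0.56867775 1.29635393]
scene [[489.48472105   0.         316.88561138]
 [  0.         489.48472105 238.14843556]
 [  0.           0.           1.        ]] [ 1.82850991  1.47919707 -0.74263849] [-0.16926169 -0.31087589  1.50176724]
```

View pics/top0.png

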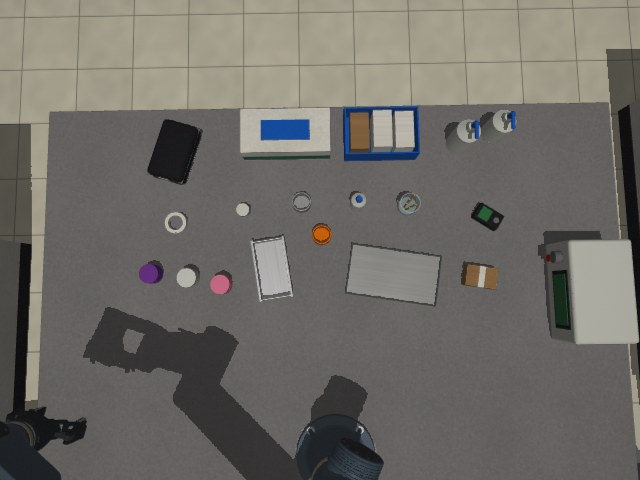

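View pics/scene0.png

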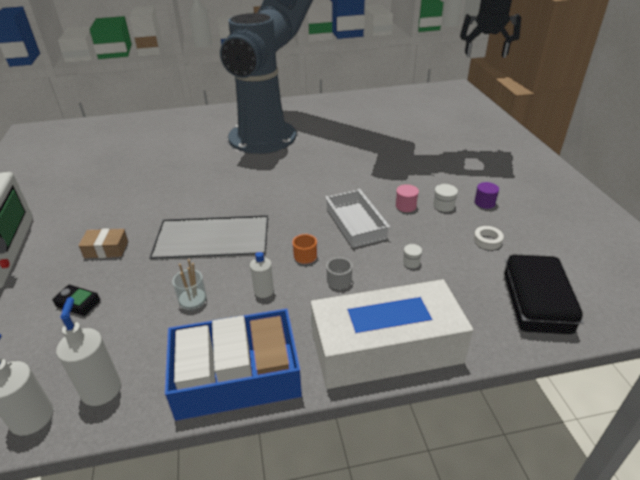

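The top view shows the tray at (393,274) and the dish at (272,268). The carton is at (481,276), the large white jar at (187,277), and the small jar at (243,210). The cup is at (302,202), the bottle at (358,200), and the pot at (408,203). Next I measure them.

```bash
cat > h.py <<'E'
from station import manip
import cv2,numpy as np
from scipy.spatial.transform import Rotation as R
def snap(n):
    d=manip.snapshot(n); d["R"]=cv2.Rodrigues(np.array(d["rvec"],float))[0]; d["t"]=np.array(d["tvec"],float).ravel(); return d
def cloud(d):
    K=d["camera_matrix"]; Z=d["depth"]; v,u=np.mgrid[:480,:640]
    P=np.stack([(u-K[0,2])/K[0,0]*Z,(v-K[1,2])/K[1,1]*Z,Z],-1)
    return (P-d["t"])@d["R"]
def ray(d,uv,z):
    K=d["camera_matrix"]; uv=np.atleast_2d(uv).astype(float)
    r=np.c_[(uv-[K[0,2],K[1,2]])/[K[0,0],K[1,1]],np.ones(len(uv))]@d["R"]
    c=-d["R"].T@d["t"]; return c+r*((z-c[2])/r[:,2])[:,None]
E
python3 - <<'E'
from h import *
d=snap("top"); C=cloud(d); np.savez("top0.npz",C=C,f=d["frame"])
z=C[...,2]
for n,(u,v) in dict(tray=(393,274),table=(330,320),dish=(272,268),carton=(481,276),jl=(187,277),js=(243,210),cup=(302,202),bot=(358,200),pot=(408,203)).items():
    w=z[v-16:v+17,u-16:u+17]; print(n,C[v,u].round(4),w.max().round(4))
def comp(name,box,zlo,zhi):
    u0,v0,u1,v1=box; m=np.zeros(z.shape,np.uint8); m[v0:v1,u0:u1]=((z>zlo)&(z<zhi))[v0:v1,u0:u1]
    cs,_=cv2.findContours(m,cv2.RETR_EXTERNAL,cv2.CHAIN_APPROX_NONE); c=max(cs,key=cv2.contourArea)
    (cx,cy),r=cv2.minEnclosingCircle(c); print(name,m.sum(),"circ",cx,cy,r,"rect",cv2.minAreaRect(c))
    P=C[m>0]; print("  mean",P.mean(0).round(4),"min",P.min(0).round(4),"max",P.max(0).round(4))
comp("jl",(170,255,205,297),.03,.06); comp("js",(230,196,256,222),.025,.05)
comp("cup",(288,188,318,215),.025,.06);comp("bot",(345,185,372,215),.05,.11);comp("pot",(392,186,424,220),.03,.1)
comp("carton",(458,255,505,297),.025,.05);comp("dish",(245,228,300,306),.02,.05);comp("tray",(335,235,450,312),.002,.02)
comp("orange",(308,220,335,248),.025,.06);
f=d["frame"]; cv2.imwrite("pics/topz.png",cv2.resize(f[180:320,140:520,::-1],None,fx=2.1,fy=2.1,interpolation=cv2.INTER_CUBIC))
E
```

```text
tray [ 0.473  -0.1694  0.0062] 1.347
table [ 3.507e-01  5.400e-03 -1.000e-04] 1.347
dish [0.4948 0.1624 0.0031] 0.0394
carton [ 0.4632 -0.4002  0.0357] 1.347
jl [0.4725 0.3845 0.0467] 1.347
js [0.652  0.2371 0.0364] 1.347
cup [0.6774 0.0776 0.0033] 1.347
bot [ 0.6631 -0.0705  0.0991] 1.347
pot [ 0.6688 -0.2166  0.0093] 1.347
jl 321 circ 186.6941680908203 277.4611511230469 10.320002555847168 rect ((187.0, 277.5), (19.0, 20.0), 90.0)
  mean [0.4715 0.3868 0.0432] min [0.4461 0.3615 0.0302] max [0.4971 0.4124 0.0513]
js 146 circ 242.61764526367188 209.61764526367188 6.812593460083008 rect ((242.5, 209.50003051757812), (12.727920532226562, 12.727922439575195), 45.0)
  mean [0.6536 0.239  0.0345] min [0.636  0.2221 0.0255] max [0.6717 0.2568 0.0412]
cup 92 circ 301.2441711425781 201.48837280273438 9.750264167785645 rect ((301.0, 201.5), (19.0, 18.0), 90.0)
  mean [0.6737 0.079  0.0366] min [0.6478 0.0546 0.0256] max [0.6986 0.1038 0.0455]
bot 188 circ 358.25 200.375 7.87113094329834 rect ((358.0, 200.5), (15.0, 14.0), 90.0)
  mean [ 0.6667 -0.0727  0.0758] min [ 0.6488 -0.0921  0.0514] ma
[... 473 characters left out ...]
 [ 0.4961 -0.3562  0.044 ]
dish 371 circ 271.5 268.5 34.474727630615234 rect ((271.19189453125, 268.54864501953125), (60.92938232421875, 33.68791961669922), 81.02737426757812)
  mean [0.494  0.1652 0.0332] min [0.4058 0.1065 0.0201] max [0.5795 0.2161 0.0413]
tray 3571 circ 392.5 274.5 52.90095138549805 rect ((393.23114013671875, 274.39385986328125), (100.19013214111328, 61.593963623046875), 9.01932144165039)
  mean [ 0.4744 -0.1687  0.0045] min [ 0.3704 -0.3277  0.002 ] max [ 0.5832 -0.0087  0.0143]
orange 78 circ 321.21649169921875 234.38143920898438 9.6505126953125 rect ((321.0, 234.5), (19.0, 18.0), 90.0)
  mean [0.5839 0.0264 0.0369] min [0.5564 0.0019 0.0258] max [0.6076 0.0507 0.0446]
```

View pics/topz.png

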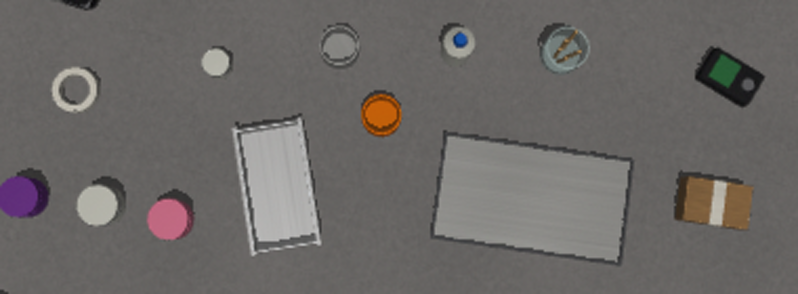

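```bash
cat >> h.py <<'E'
def plan(pos,jaw,yawonly=False):
    """pos: target TCP; jaw: world angle (rad) of jaw opening axis. prints shift cm, rotvec in current tool axes"""
    s=manip.sense(); Rc=R.from_quat(s["tool_rot"]); best=None
    for a in (jaw,jaw+np.pi):
        z=np.array([np.cos(a),np.sin(a),0]); y=np.array([0,0,-1.]); x=np.cross(y,z)
        Rt=R.from_matrix(np.c_[x,y,z]); rv=(Rc.inv()*Rt).as_rotvec()
        q6=s["q"][5]
        c=(np.linalg.norm(rv),rv)
        if best is None or c[0]<best[0]: best=c
    dp=Rc.inv().apply(np.array(pos)-s["tcp_pos"])*100
    print("t",round(s["t"],2),"tcp",s["tcp_pos"].round(4),"q",s["q"].round(2),"F",s["force"].round(1),"gap",round(s["finger_gap"],3))
    print("SHIFT cm",dp.round(2),"ROT",best[1].round(3),"rows>=",np.ceil(max(np.linalg.norm(dp)/4.17,np.degrees(best[0])/7.16)))
E
python3 - <<'E'
from h import *
d=snap("top"); f=d["frame"]; g=cv2.cvtColor(f,cv2.COLOR_RGB2GRAY); hsv=cv2.cvtColor(f,cv2.COLOR_RGB2HSV)
print("cam",-d["R"].T@d["t"])
def rect(name,box,mask,z):
    u0,v0,u1,v1=box; m=np.zeros(g.shape,np.uint8); m[v0:v1,u0:u1]=mask[v0:v1,u0:u1]
    cs,_=cv2.findContours(m,cv2.RETR_EXTERNAL,cv2.CHAIN_APPROX_NONE); c=max(cs,key=cv2.contourArea)
    P=ray(d,c[:,0,:],z)[:,:2]; r=cv2.minAreaRect((P*1000).astype(np.float32)); b=cv2.boxPoints(r)
    e=[b[1]-b[0],b[2]-b[1]]; L=max(e,key=np.linalg.norm); 
    print(name,"c",np.round(r[0],1),"size",np.round(r[1],1),"long ang",round(np.degrees(np.arctan2(L[1],L[0]))%180,2))
print(g[274,335:450]); print(g[268,245:300])
rect("tray floor",(340,235,446,312),g>125,.003)
rect("dish",(245,228,300,306),g>135,.035)
rect("carton",(458,255,505,297),(((hsv[...,1]>80)|(g>150))).astype(np.uint8),.036)
for n,uv,z in(("jl",(186.7,277.5),.045),("js",(242.6,209.6),.036),("cup",(301.2,201.5),.04),("bot",(358.3,200.4),.07),("pot",(409.1,202.7),.055)): print(n,ray(d,uv,z).round(4))
s=manip.sense(); print(R.from_quat(s["tool_rot"]).as_matrix().round(3))
E
```

```text
cam [0.43625382 0.03537806 1.3469968 ]
[ 99  99  97  97 100 102 102  99  99 101  98  97  60  76 141 140 140 140
 140 140 140 139 138 138 138 138 138 138 138 136 136 135 136 137 137 137
 138 138 137 137 136 138 137 137 136 137 138 137 139 137 138 138 137 136
 137 138 137 139 140 140 140 139 138 137 137 137 135 136 137 137 139 140
 138 138 139 136 136 136 138 137 137 137 137 137 137 136 136 136 135 136
 135 135 135 135 135 134 135 134 133 132 132 132 128  57  67 102  99 101
 101 101  99  98 100 100 101]
[102 101 102 101  99  96  99  99 103 124 174 156  84 148 172 174 174 175
 174 175 176 172 174 174 176 175 174 177 175 175 173 175 172 168 172 173
 172 172 173 175 171 152 184 119  59  97  99 100  98 100 102 101 101 100
 100]
tray floor c [ 472.8 -169.7] size [240.9 130.3] long ang 80.85
dish c [493.  156.9] size [163.6  79.7] long ang 8.43
carton c [ 463.1 -396.6] size [92.9 56.7] long ang 80.57
jl [[0.4712 0.3857 0.045 ]]
js [[0.6531 0.2382 0.036 ]]
cup [[0.6722 0.0786 0.04  ]]
bot [[ 0.6673 -0.0737  0.07  ]]
pot [[ 0.6616 -0.211   0.055 ]]
[[ 0.963 -0.001  0.268]
 [-0.268 -0.001  0.963]
 [-0.    -1.    -0.001]]
```

```bash
python3 - <<'E'
from h import *
d=snap("top"); f=d["frame"]; g=cv2.cvtColor(f,cv2.COLOR_RGB2GRAY)
m=np.zeros(g.shape,np.uint8); m[230:306,246:300]=(g>118)[230:306,246:300]; m=cv2.morphologyEx(m,cv2.MORPH_CLOSE,np.ones((3,3)))
cs,_=cv2.findContours(m,cv2.RETR_EXTERNAL,cv2.CHAIN_APPROX_NONE); c=max(cs,key=cv2.contourArea)
P=ray(d,c[:,0,:],.035)[:,:2]; r=cv2.minAreaRect((P*1000).astype(np.float32)); print(r)
print("depth-rect centres: dish",ray(d,(271.2,268.5),.035),"carton",ray(d,(480.8,276.2),.036))
o=ray(d,(140+np.array([445,632,619,432])/2.1).tolist() and np.c_[140+np.array([445,632,619,432])/2.1,180+np.array([132,158,263,236])/2.1],.007)[:,:2]
print("tray corners",o.round(3),o.mean(0),[np.degrees(np.arctan2(*(o[i]-o[j])[::-1])) for i,j in((0,1),(3,2))])
o=ray(d,np.c_[140+np.array([235,300,320,253])/2.1,180+np.array([126,118,244,254])/2.1],.035)[:,:2]
print("dish corners",o.mean(0),[np.degrees(np.arctan2(*(o[i]-o[j])[::-1])) for i,j in((0,3),(1,2))])
# carton grasp first: high above
plan([.463,-.400,.15],np.radians(-9.3))
E
```

```text
((492.56243896484375, 162.1024932861328), (164.2182159423828, 90.5539779663086), 8.46313762664795)
depth-rect centres: dish [[0.49207403 0.16158378 0.035     ]] carton [[ 0.46264121 -0.39957265  0.036     ]]
tray corners [[ 0.56  -0.059]
 [ 0.522 -0.303]
 [ 0.386 -0.28 ]
 [ 0.425 -0.039]] [ 0.4735428  -0.17002875] [np.float64(81.13703094812364), np.float64(80.93182853717529)]
dish corners [0.49300083 0.15974489] [np.float64(7.831271750149695), np.float64(8.47407547364976)]
t 0.25 tcp [0.1676 0.6018 0.2478] q [ 1.12  0.53  1.43  0.    1.18 -0.18] F [-0.1  0.3  0. ] gap 0.999
SHIFT cm [ 55.35   9.86 -88.56] ROT [1.000e-03 1.461e+00 1.000e-03] rows>= 26.0
```

```bash
python3 - <<'E'
from h import *
plan([.667,-.0735,.20],np.radians(8.4))
E
```

```text
t 0.25 tcp [0.1676 0.6018 0.2478] q [ 1.12  0.53  1.43  0.    1.18 -0.18] F [-0.1  0.3  0. ] gap 0.999
SHIFT cm [ 66.23   4.82 -51.64] ROT [1.000e-03 1.152e+00 0.000e+00] rows>= 21.0
```

```bash
python3 -m handwheel '[6,0,-5,0,0.1,0,8.5, 10,0.5,-8,0,0.2,0,8.5, 14,1,-11,0,0.3,0,8.5, 17,1.2,-13.5,0,0.36,0,8.5, 20,1.5,-15.5,0,0.42,0,8.5, 23,1.7,-18,0,0.47,0,8.5, 26,2,-20,0,0.53,0,8.5, 29,2.2,-22.5,0,0.58,0,8.5, 31,2.4,-24,0,0.62,0,8.5, 33,2.4,-26,0,0.64,0,8.5]'
python3 - <<'E'
from h import *
plan([.667,-.0735,.20],np.radians(8.4))
E
```

```text
t: 1.08
tcp_pos: [0.4148, 0.2651, 0.2243]
tool_rot: [-0.634, 0.312, -0.312, 0.635]
force: [1.2, 1.2, 0.8]
finger_gap: 0.994
t 1.08 tcp [0.4148 0.2651 0.2243] q [ 0.34  0.38  1.79  0.    0.97 -0.32] F [1.2 1.2 0.8] gap 0.994
SHIFT cm [42.22  2.44 -0.73] ROT [-0.001  0.511 -0.   ] rows>= 11.0
```

```bash
python3 -m handwheel '[42.2,2.4,-0.7,0,0.51,0,8.5, 42.2,2.4,-0.7,0,0.51,0,8.5, 42.2,2.4,-0.7,0,0.51,0,8.5, 42.2,2.4,-0.7,0,0.51,0,8.5, 42.2,2.4,-0.7,0,0.51,0,8.5, 42.2,2.4,-0.7,0,0.51,0,8.5, 42.2,2.4,-0.7,0,0.51,0,8.5, 42.2,2.4,-0.7,0,0.51,0,8.5, 42.2,2.4,-0.7,0,0.51,0,8.5, 42.2,2.4,-0.7,0,0.51,0,8.5]'
python3 -m handwheel '[0,0,0,0,0,0,8.5,0,0,0,0,0,0,8.5]'
python3 - <<'E'
from h import *
plan([.667,-.0735,.05],np.radians(8.4))
d=snap("wrist"); cv2.imwrite("pics/w1.png",d["frame"][:,:,::-1])
K=d["camera_matrix"]
for p in([.667,-.0735,.07],[.667,-.0735,0]):
    c=d["R"]@p+d["t"]; print((K@c)[:2]/c[2])
E
```

```text
t: 1.92
tcp_pos: [0.6635, -0.0682, 0.2005]
tool_rot: [0.536, -0.462, 0.461, -0.536]
force: [0.7, 0.3, 0.2]
finger_gap: 1.0
t: 2.08
tcp_pos: [0.6636, -0.0688, 0.2]
tool_rot: [-0.535, 0.462, -0.462, 0.535]
force: [-0.5, 1.3, -0.6]
finger_gap: 0.995
t 2.08 tcp [ 0.6636 -0.0688  0.2   ] q [-0.27  0.64  1.36  0.    1.14 -0.42] F [-0.5  1.3 -0.6] gap 0.995
SHIFT cm [ 0.51 15.    0.27] ROT [-0.    -0.001 -0.   ] rows>= 4.0
[320.37267371 241.9082317 ]
[319.70988208 215.1556437 ]
```

View pics/w1.png

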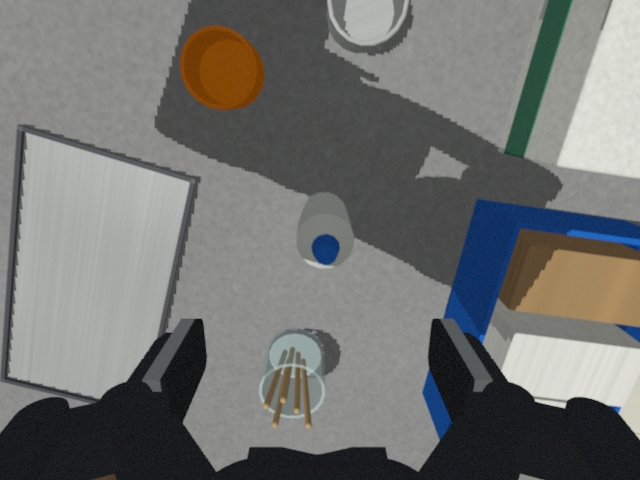

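The wrist view shows the bottle at (325,240) between the fingers, within 2 mm of the estimate. The pot is at (293,380), well clear. I go down with a smaller opening.

```bash
python3 -m handwheel '[0.5,1,0.35,0,0,0,6.2, 0.5,4,0.35,0,0,0,6.2, 0.5,8,0.35,0,0,0,6.2, 0.5,11,0.35,0,0,0,6.2, 0.5,13,0.35,0,0,0,6.2, 0.5,14.5,0.35,0,0,0,6.2, 0.5,15,0.35,0,0,0,6.2, 0.5,15,0.35,0,0,0,6.2]' 30
python3 -m handwheel '[0,0,0,0,0,0,3.5, 0,0,0,0,0,0,3.5, 0,0,0,0,0,0,3.5, 0,0,0,0,0,0,3.5, 0,0,0,0,0,0,3.5, 0,0,0,0,0,0,3.5]' 30
```

```text
t: 2.8
tcp_pos: [0.6652, -0.0691, 0.0489]
tool_rot: [0.537, -0.462, 0.46, -0.536]
force: [0.3, 0.7, -0.5]
finger_gap: 0.727
t: 3.3
tcp_pos: [0.6679, -0.0708, 0.0523]
tool_rot: [-0.535, 0.461, -0.462, 0.536]
force: [-0.7, 0.2, 5.2]
finger_gap: 0.458
```

```bash
python3 -m handwheel '[0,-1,0,0,0,0,3.5, 0,-4,0,0,0,0,3.5, 0,-8,0,0,0,0,3.5, 0,-11,0,0,0,0,3.5, 0,-13,0,0,0,0,3.5,0,-13,0,0,0,0,3.5]' 30
python3 - <<'E'
from h import *
plan([.505,.0795,.18],np.radians(8.4))
E
```

```text
t: 3.8
tcp_pos: [0.6698, -0.0717, 0.1868]
tool_rot: [-0.534, 0.458, -0.465, 0.537]
force: [0.8, 0.1, 0.9]
finger_gap: 0.459
t 3.8 tcp [ 0.6698 -0.0717  0.1868] q [-0.27  0.66  1.37 -0.    1.11 -0.42] F [0.8 0.1 0.9] gap 0.459
SHIFT cm [-17.4    0.47 -14.06] ROT [-0.01   0.002  0.005] rows>= 6.0
```

```bash
python3 -m handwheel '[-2,0,-1.6,0,0,0,3.5, -5,0,-4,0,0,0,3.5, -8,0,-6.5,0,0,0,3.5, -11,0,-9,0,0,0,3.5, -14,0,-11.5,0,0,0,3.5, -16.3,0,-13.3,0,0,0,3.5, -17.4,0,-14.1,0,0,0,3.5, -17.4,0,-14.1,0,0,0,3.5, -17.4,0,-14.1,0,0,0,3.5,-17.4,0,-14.1,0,0,0,3.5]' 30
python3 - <<'E'
from h import *
plan([.505,.0795,.06],np.radians(8.4))
d=snap("wrist"); cv2.imwrite("pics/w2.png",d["frame"][:,:,::-1])
E
```

```text
t: 4.63
tcp_pos: [0.5036, 0.0795, 0.1808]
tool_rot: [-0.535, 0.461, -0.462, 0.536]
force: [-0.3, 0.3, -0.9]
finger_gap: 0.457
t 4.63 tcp [0.5036 0.0795 0.1808] q [-0.06  0.47  1.79 -0.    0.88 -0.21] F [-0.3  0.3 -0.9] gap 0.457
SHIFT cm [1.000e-02 1.208e+01 1.100e-01] ROT [-0.002  0.002  0.001] rows>= 3.0
```

View pics/w2.png

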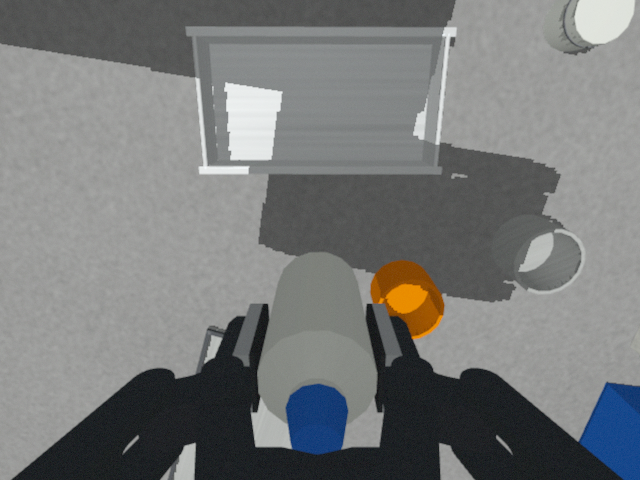

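The bottle hangs straight at (318,350), centred on the dish's length (dish spans 195-445). I lower it and release.

```bash
python3 -m handwheel '[0,3,0.1,0,0,0,3.5, 0,6,0.1,0,0,0,3.5, 0,9,0.1,0,0,0,3.5, 0,11,0.1,0,0,0,3.5, 0,12,0.1,0,0,0,3.5, 0,12.6,0.1,0,0,0,3.5, 0,12.9,0.1,0,0,0,3.5, 0,12.95,0.1,0,0,0,3.5,0,12.95,0.1,0,0,0,3.5]' 30
python3 -m handwheel '[0,0,0,0,0,0,3.5, 0,0,0,0,0,0,5, 0,0,0,0,0,0,6, 0,0,0,0,0,0,6.2, 0,-0.5,0,0,0,0,6.2,0,-2,0,0,0,0,6.2, 0,-5,0,0,0,0,6.2, 0,-9,0,0,0,0,6.2, 0,-12,0,0,0,0,6.2, 0,-14,0,0,0,0,6.2]' 30
python3 - <<'E'
from h import *
plan([.463,-.400,.19],np.radians(-9.3))
E
```

```text
t: 5.43
tcp_pos: [0.5039, 0.0801, 0.0522]
tool_rot: [-0.535, 0.461, -0.462, 0.536]
force: [0.0, 0.7, -0.4]
finger_gap: 0.458
t: 6.27
tcp_pos: [0.5037, 0.0806, 0.1947]
tool_rot: [-0.535, 0.46, -0.463, 0.537]
force: [0.3, -0.2, -0.0]
finger_gap: 0.725
t 6.27 tcp [0.5037 0.0806 0.1947] q [-0.06  0.45  1.78  0.    0.91 -0.21] F [ 0.3 -0.2 -0. ] gap 0.725
SHIFT cm [ 46.92   0.46 -11.17] ROT [-0.005  0.312  0.   ] rows>= 12.0
```

```bash
python3 -m handwheel '[4,0,-1,0,0.05,0,8, 8,0,-2,0,0.1,0,8, 12,0,-3,0,0.15,0,8, 16,0,-4,0,0.2,0,8, 20,0,-5,0,0.25,0,8, 24,0,-6,0,0.3,0,8, 28,0,-7,0,0.31,0,8, 32,0.4,-8,0,0.31,0,8, 36,0.4,-9,0,0.31,0,8, 38,0.4,-9.2,0,0.31,0,8]'
python3 - <<'E'
from h import *
plan([.463,-.400,.15],np.radians(-9.3))
E
```

```text
t: 7.1
tcp_pos: [0.4673, -0.314, 0.1877]
tool_rot: [0.458, -0.538, 0.54, -0.457]
force: [0.6, 0.4, -0.6]
finger_gap: 0.936
t 7.1 tcp [ 0.4673 -0.314   0.1877] q [-0.79  0.52  1.65 -0.    0.96 -0.62] F [ 0.6  0.4 -0.6] gap 0.936
SHIFT cm [8.55 3.79 0.98] ROT [-0.002 -0.002  0.003] rows>= 3.0
```

```bash
python3 -m handwheel '[4,1,0.5,0,0,0,8, 7,3,0.8,0,0,0,8, 8.5,3.8,1,0,0,0,8, 8.5,3.8,1,0,0,0,8, 8.5,3.8,1,0,0,0,8]'
python3 - <<'E'
from h import *
plan([.463,-.400,.027],np.radians(-9.3))
d=snap("wrist"); cv2.imwrite("pics/w3.png",d["frame"][:,:,::-1]); f=d["frame"]
hsv=cv2.cvtColor(f,cv2.COLOR_RGB2HSV); C=cloud(d); m=(C[...,2]>.03)&(C[...,2]<.042)&(C[...,1]<-.33)&(abs(C[...,0]-.463)<.06); 
P=C[m][:,:2]; r=cv2.minAreaRect((P*1000).astype(np.float32)); print(r)
E
```

```text
t: 7.52
tcp_pos: [0.4636, -0.3937, 0.1487]
tool_rot: [-0.458, 0.54, -0.538, 0.458]
force: [0.8, 0.3, 0.0]
finger_gap: 0.937
t 7.52 tcp [ 0.4636 -0.3937  0.1487] q [-0.89  0.63  1.56  0.    0.95 -0.73] F [0.8 0.3 0. ] gap 0.937
SHIFT cm [ 0.67 12.17  0.06] ROT [ 0.002 -0.    -0.002] rows>= 3.0
((470.03900146484375, -472.52899169921875), (75.48038482666016, 239.4407196044922), 5.554283142089844)
```

View pics/w3.png

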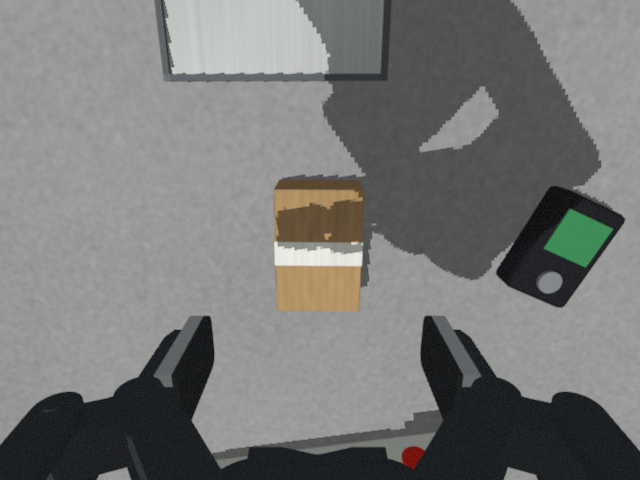

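```bash
python3 - <<'E'
from h import *
d=snap("wrist"); print(ray(d,[(318.5,254),(318,311),(318.5,189)],.036).round(4)); print(ray(d,[(165,78),(386,78)],.007).round(4))
plan([.463,-.400,.027],np.radians(-9.3))
E
```

```text
[[ 0.4641 -0.4002  0.036 ]
 [ 0.4572 -0.441   0.036 ]
 [ 0.4709 -0.3583  0.036 ]]
[[ 0.386  -0.2789  0.007 ]
 [ 0.5231 -0.3012  0.007 ]]
t 7.62 tcp [ 0.4643 -0.3925  0.1497] q [-0.89  0.63  1.56  0.    0.95 -0.73] F [ 0.1  1.1 -0.2] gap 0.936
SHIFT cm [ 0.78 12.27 -0.  ] ROT [ 0.001  0.002 -0.001] rows>= 3.0
```

```bash
python3 -m handwheel '[0.7,3,0,0,0,0,8, 0.7,6,0,0,0,0,8, 0.7,9,0,0,0,0,8, 0.7,11,0,0,0,0,8, 0.7,12,0,0,0,0,8, 0.7,12.3,0,0,0,0,8, 0.7,12.3,0,0,0,0,8]'
python3 -m handwheel '[0,0,0,0,0,0,5, 0,0,0,0,0,0,5, 0,0,0,0,0,0,5, 0,0,0,0,0,0,5, 0,0,0,0,0,0,5, 0,0,0,0,0,0,5]' 40
python3 -m handwheel '[0,-1,0,0,0,0,5, 0,-3,0,0,0,0,5, 0,-6,0,0,0,0,5, 0,-8,0,0,0,0,5, 0,-8,0,0,0,0,5, 0,-8,0,0,0,0,5]' 40
python3 - <<'E'
from h import *
plan([.4735,-.1685,.107],np.radians(-9.2))
E
```

```text
t: 8.2
tcp_pos: [0.4637, -0.4003, 0.0266]
tool_rot: [-0.459, 0.538, -0.538, 0.459]
force: [0.1, -0.1, 0.8]
finger_gap: 0.938
t: 8.7
tcp_pos: [0.4641, -0.4022, 0.0283]
tool_rot: [0.458, -0.537, 0.54, -0.458]
force: [0.3, 1.4, 6.9]
finger_gap: 0.645
t: 9.2
tcp_pos: [0.4636, -0.402, 0.1081]
tool_rot: [0.458, -0.537, 0.54, -0.458]
force: [-0.6, 1.3, -1.0]
finger_gap: 0.648
t 9.2 tcp [ 0.4636 -0.402   0.1081] q [-0.9   0.69  1.58 -0.    0.87 -0.74] F [-0.6  1.3 -1. ] gap 0.648
SHIFT cm [-23.21   0.05  -2.77] ROT [-0.002 -0.001  0.002] rows>= 6.0
```

```bash
python3 -m handwheel '[-3,0,-0.4,0,0,0,5, -7,0,-0.9,0,0,0,5, -11,0,-1.3,0,0,0,5, -15,0,-1.8,0,0,0,5, -19,0,-2.3,0,0,0,5, -22,0,-2.7,0,0,0,5, -23,0,-2.8,0,0,0,5, -23,0,-2.8,0,0,0,5, -23,0,-2.8,0,0,0,5]' 40
python3 - <<'E'
from h import *
plan([.4735,-.170,.031],np.radians(-9.2))
E
```

```text
t: 9.95
tcp_pos: [0.4726, -0.17, 0.1058]
tool_rot: [0.459, -0.538, 0.538, -0.458]
force: [0.2, 0.1, -0.5]
finger_gap: 0.646
t 9.95 tcp [ 0.4726 -0.17    0.1058] q [-0.57  0.6   1.86 -0.    0.69 -0.41] F [ 0.2  0.1 -0.5] gap 0.646
SHIFT cm [-0.02  7.48  0.09] ROT [0.    0.001 0.   ] rows>= 2.0
```

```bash
python3 -m handwheel '[0,2,0.1,0,0,0,5, 0,4.5,0.1,0,0,0,5, 0,6.3,0.1,0,0,0,5, 0,7.1,0.1,0,0,0,5, 0,7.5,0.1,0,0,0,5, 0,7.55,0.1,0,0,0,5, 0,7.55,0.1,0,0,0,5]' 40
python3 -m handwheel '[0,0,0,0,0,0,5.5, 0,0,0,0,0,0,6.2, 0,0,0,0,0,0,7, 0,0,0,0,0,0,7.5, 0,-0.5,0,0,0,0,7.5,0,-2,0,0,0,0,7.5, 0,-5,0,0,0,0,7.5, 0,-9,0,0,0,0,7.5, 0,-12,0,0,0,0,7.5, 0,-14,0,0,0,0,7.5]' 30
python3 - <<'E'
from h import *
plan([.672,.0786,.15],np.radians(-9.2))
E
```

```text
t: 10.53
tcp_pos: [0.4738, -0.1717, 0.0312]
tool_rot: [0.458, -0.538, 0.539, -0.458]
force: [-0.2, -0.1, -1.4]
finger_gap: 0.647
t: 11.37
tcp_pos: [0.4743, -0.1703, 0.1741]
tool_rot: [0.458, -0.537, 0.54, -0.459]
force: [0.3, -0.5, 0.7]
finger_gap: 0.875
t 11.37 tcp [ 0.4743 -0.1703  0.1741] q [-0.57  0.48  1.81  0.    0.85 -0.41] F [ 0.3 -0.5  0.7] gap 0.875
SHIFT cm [-27.74   2.43  15.52] ROT [-0.004 -0.     0.002] rows>= 8.0
```

```bash
python3 -m handwheel '[-3,0,1.7,0,0,0,7.5, -7,0,4,0,0,0,7.5, -10.5,0.5,6,0,0,0,7.5, -14,0.5,8,0,0,0,7.5, -17.5,0.5,10,0,0,0,7.5, -21,0.8,12,0,0,0,7.5, -24.5,1.5,14,0,0,0,7.5, -27,2,15.2,0,0,0,7.5, -27.7,2.4,15.5,0,0,0,7.5, -27.7,2.4,15.5,0,0,0,7.5]'
python3 - <<'E'
from h import *
d=snap("wrist"); cv2.imwrite("pics/w4.png",d["frame"][:,:,::-1])
t=snap("top"); cv2.imwrite("pics/t4.png",cv2.resize(t["frame"][170:320,140:520,::-1],None,fx=2.1,fy=2.1))
plan([.672,.0786,.027],np.radians(-9.2))
K=d["camera_matrix"];c=d["R"]@[.672,.0786,.04]+d["t"]; print((K@c)[:2]/c[2])
E
```

```text
t: 12.2
tcp_pos: [0.6707, 0.081, 0.1458]
tool_rot: [-0.459, 0.538, -0.537, 0.459]
force: [-1.2, -0.5, -0.5]
finger_gap: 0.879
t 12.3 tcp [0.6696 0.0782 0.1464] q [-0.05  0.71  1.38 -0.    1.05  0.11] F [ 0.1 -0.2  0.1] gap 0.876
SHIFT cm [-0.09 11.94  0.25] ROT [0.002 0.    0.001] rows>= 3.0
[319.06114085 250.24709768]
```

View pics/w4.png

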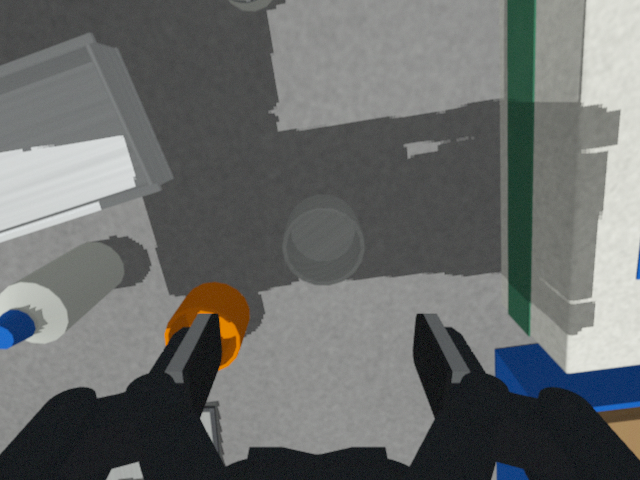

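View pics/t4.png

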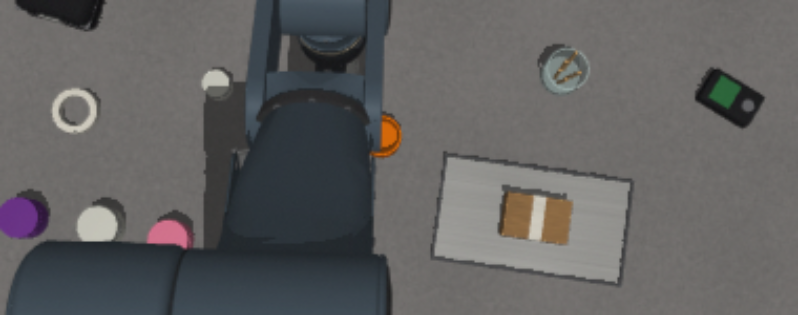

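Carton sits centred and square in the tray (top view 537,217). The wrist view shows the cup rim centred at (323,247), within 1 mm of the estimate, and the orange cup clear of the fingers.

```bash
python3 -m handwheel '[0,3,0.3,0,0,0,7.5, 0,6,0.3,0,0,0,7.5, 0,9,0.3,0,0,0,7.5, 0,11,0.3,0,0,0,7.5, 0,11.8,0.3,0,0,0,7.5, 0,12,0.3,0,0,0,7.5, 0,12,0.3,0,0,0,7.5]'
python3 -m handwheel '[0,0,0,0,0,0,4.5, 0,0,0,0,0,0,4.5, 0,0,0,0,0,0,4.5, 0,0,0,0,0,0,4.5, 0,0,0,0,0,0,4.5, 0,0,0,0,0,0,4.5]' 30
python3 -m handwheel '[0,-1,0,0,0,0,4.5, 0,-4,0,0,0,0,4.5, 0,-8,0,0,0,0,4.5, 0,-12,0,0,0,0,4.5, 0,-13,0,0,0,0,4.5, 0,-13,0,0,0,0,4.5]' 30
python3 - <<'E'
from h import *
t=snap("top"); f=t["frame"]; C=cloud(t)
m=(C[...,2]>.03)&(C[...,2]<.05)&(abs(C[...,0]-.4735)<.06)&(abs(C[...,1]+.17)<.06)
r=cv2.minAreaRect((C[m][:,:2]*1000).astype(np.float32)); print("carton",r, C[m].mean(0))
plan([.4868,-.0866,.15],np.radians(-9.2))
E
```

```text
t: 12.88
tcp_pos: [0.6737, 0.0769, 0.0273]
tool_rot: [0.458, -0.539, 0.539, -0.458]
force: [0.3, 0.1, -0.2]
finger_gap: 0.878
t: 13.38
tcp_pos: [0.6753, 0.0779, 0.0291]
tool_rot: [0.457, -0.537, 0.54, -0.459]
force: [-0.3, -0.9, 7.1]
finger_gap: 0.59
t: 13.88
tcp_pos: [0.6765, 0.0783, 0.1622]
tool_rot: [0.456, -0.536, 0.541, -0.461]
force: [0.6, -0.1, -1.8]
finger_gap: 0.587
carton ((473.6083068847656, -171.36859130859375), (84.41790771484375, 56.54569625854492), 80.6871337890625) [ 0.47361565 -0.17084569  0.03825716]
t 13.93 tcp [0.6745 0.0783 0.159 ] q [-0.05  0.7   1.37  0.    1.07  0.11] F [ 0.4  0.2 -1.1] gap 0.591
SHIFT cm [ 19.28   0.83 -15.89] ROT [-0.004 -0.    -0.001] rows>= 6.0
```

```bash
python3 -m handwheel '[2,0,-1.6,0,0,0,4.5, 5,0,-4.1,0,0,0,4.5, 8,0,-6.6,0,0,0,4.5, 11,0,-9,0,0,0,4.5, 14,0.3,-11.5,0,0,0,4.5, 17,0.5,-14,0,0,0,4.5, 19,0.8,-15.7,0,0,0,4.5, 19.5,0.8,-15.9,0,0,0,4.5, 19.5,0.8,-15.9,0,0,0,4.5, 19.5,0.8,-15.9,0,0,0,4.5]' 30
python3 - <<'E'
from h import *
plan([.487,-.0895,.031],np.radians(-9.2))
E
```

```text
t: 14.77
tcp_pos: [0.4856, -0.0887, 0.1478]
tool_rot: [-0.458, 0.539, -0.538, 0.458]
force: [-0.4, -0.1, -1.1]
finger_gap: 0.592
t 14.77 tcp [ 0.4856 -0.0887  0.1478] q [-0.41  0.51  1.85  0.    0.78 -0.25] F [-0.4 -0.1 -1.1] gap 0.592
SHIFT cm [ 0.06 11.68  0.17] ROT [ 0.001 -0.001 -0.001] rows>= 3.0
```

```bash
python3 -m handwheel '[0,3,0.15,0,0,0,4.5, 0,6,0.15,0,0,0,4.5, 0,9,0.15,0,0,0,4.5, 0,10.8,0.15,0,0,0,4.5, 0,11.5,0.15,0,0,0,4.5, 0,11.8,0.15,0,0,0,4.5, 0,11.8,0.15,0,0,0,4.5]' 30
python3 -m handwheel '[0,0,0,0,0,0,5.3, 0,0,0,0,0,0,6, 0,0,0,0,0,0,6.7, 0,0,0,0,0,0,7, 0,-0.5,0,0,0,0,7,0,-2,0,0,0,0,7, 0,-5,0,0,0,0,7, 0,-9,0,0,0,0,7, 0,-12,0,0,0,0,7, 0,-14,0,0,0,0,7]' 30
python3 - <<'E'
from h import *
plan([.653,.2385,.15],np.radians(-9.2))
E
```

```text
t: 15.35
tcp_pos: [0.4876, -0.0879, 0.0312]
tool_rot: [-0.459, 0.538, -0.538, 0.459]
force: [-0.2, 0.2, -0.5]
finger_gap: 0.589
t: 16.18
tcp_pos: [0.4879, -0.0895, 0.1741]
tool_rot: [0.457, -0.537, 0.54, -0.459]
force: [1.2, 0.3, 0.7]
finger_gap: 0.819
t 16.18 tcp [ 0.4879 -0.0895  0.1741] q [-0.41  0.47  1.83  0.    0.84 -0.25] F [1.2 0.3 0.7] gap 0.819
SHIFT cm [-35.02   2.42  11.02] ROT [-0.004 -0.001  0.001] rows>= 9.0
```

```bash
python3 -m handwheel '[-3,0,1,0,0,0,6, -6.9,0,2.1,0,0,0,6, -10.8,0,3.3,0,0,0,6, -14.7,0,4.5,0,0,0,6, -18.6,0,5.7,0,0,0,6, -22.5,0,7,0,0,0,6, -26.4,0,8.2,0,0,0,6, -30,0.5,9.4,0,0,0,6, -33.5,1.5,10.5,0,0,0,6, -35,2.4,11,0,0,0,6]'
python3 - <<'E'
from h import *
d=snap("wrist"); cv2.imwrite("pics/w5.png",d["frame"][:,:,::-1])
plan([.653,.2385,.024],np.radians(-9.2))
K=d["camera_matrix"];c=d["R"]@[.653,.2385,.036]+d["t"]; print((K@c)[:2]/c[2])
E
```

```text
t: 17.02
tcp_pos: [0.6535, 0.2435, 0.1472]
tool_rot: [0.457, -0.538, 0.538, -0.461]
force: [0.5, 0.5, 0.5]
finger_gap: 0.705
t 17.07 tcp [0.6528 0.2442 0.1448] q [0.2  0.74 1.32 0.   1.08 0.35] F [ 2.1  1.5 -1.5] gap 0.712
SHIFT cm [ 0.6  12.08  0.1 ] ROT [-0.001  0.003 -0.003] rows>= 3.0
[316.02370563 251.80620964]
```

View pics/w5.png

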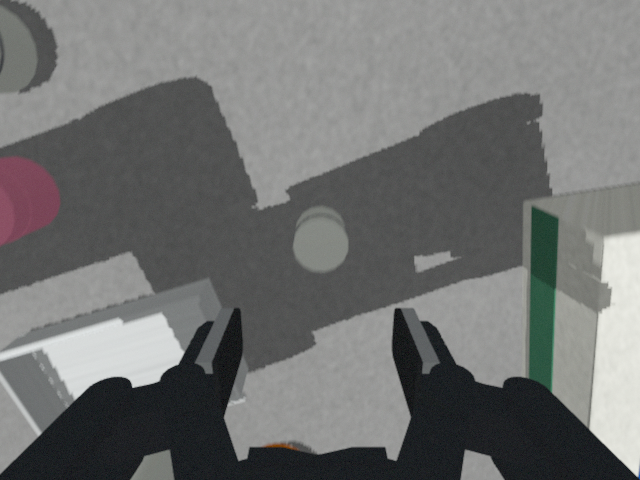

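The small jar shows at (320,245), about 1–2 mm from the prediction, and the fingers clear the dish corner.

```bash
python3 - <<'E'
from h import *
plan([.654,.240,.024],np.radians(-9.2))
E
python3 -m handwheel '[0.4,3,0.2,0,0,0,6, 0.4,6,0.2,0,0,0,6, 0.4,9,0.2,0,0,0,6, 0.4,11,0.2,0,0,0,6, 0.4,11.9,0.2,0,0,0,6, 0.4,12.2,0.2,0,0,0,6, 0.4,12.2,0.2,0,0,0,6]'
python3 -m handwheel '[0,0,0,0,0,0,3, 0,0,0,0,0,0,3, 0,0,0,0,0,0,3, 0,0,0,0,0,0,3, 0,0,0,0,0,0,3, 0,0,0,0,0,0,3]' 30
python3 -m handwheel '[0,-1,0,0,0,0,3, 0,-4,0,0,0,0,3, 0,-8,0,0,0,0,3, 0,-12,0,0,0,0,3, 0,-14,0,0,0,0,3, 0,-14,0,0,0,0,3]' 30
python3 - <<'E'
from h import *
plan([.4615,-.246,.17],np.radians(-9.2))
E
```

```text
t 17.07 tcp [0.6528 0.2442 0.1448] q [0.2  0.74 1.32 0.   1.08 0.35] F [ 2.1  1.5 -1.5] gap 0.712
SHIFT cm [ 0.43 12.08  0.17] ROT [-0.001  0.003 -0.003] rows>= 3.0
t: 17.65
tcp_pos: [0.6529, 0.234, 0.0247]
tool_rot: [-0.458, 0.539, -0.539, 0.458]
force: [-0.1, 0.3, 0.8]
finger_gap: 0.705
t: 18.15
tcp_pos: [0.6546, 0.2346, 0.027]
tool_rot: [0.457, -0.538, 0.539, -0.459]
force: [0.6, 0.0, 7.0]
finger_gap: 0.394
t: 18.65
tcp_pos: [0.6566, 0.2354, 0.1723]
tool_rot: [0.454, -0.536, 0.541, -0.462]
force: [0.0, -0.5, -0.2]
finger_gap: 0.394
t 18.65 tcp [0.6566 0.2354 0.1723] q [0.18 0.7  1.31 0.   1.12 0.35] F [ 0.  -0.5 -0.2] gap 0.394
SHIFT cm [ 50.64  -0.13 -11.56] ROT [-0.012 -0.    -0.004] rows>= 13.0
```

```bash
python3 -m handwheel '[3,0,-0.7,0,0,0,3, 7,0,-1.6,0,0,0,3, 11,0,-2.5,0,0,0,3, 15,0,-3.4,0,0,0,3, 19,0,-4.3,0,0,0,3, 23,0,-5.2,0,0,0,3, 27,0,-6.1,0,0,0,3, 31,0,-7,0,0,0,3, 34,0,-7.8,0,0,0,3, 36,0,-8.2,0,0,0,3]' 30
python3 - <<'E'
from h import *
plan([.4610,-.248,.17],np.radians(-9.2))
E
```

```text
t: 19.48
tcp_pos: [0.5118, -0.1099, 0.1641]
tool_rot: [-0.458, 0.54, -0.538, 0.457]
force: [0.8, 1.3, 0.2]
finger_gap: 0.398
t 19.48 tcp [ 0.5118 -0.1099  0.1641] q [-0.42  0.52  1.77 -0.    0.86 -0.26] F [0.8 1.3 0.2] gap 0.398
SHIFT cm [14.45 -0.58 -2.77] ROT [ 0.003 -0.003 -0.   ] rows>= 4.0
```

```bash
python3 -m handwheel '[4,0,-0.8,0,0,0,3, 8,0,-1.6,0,0,0,3, 12,0,-2.3,0,0,0,3, 14.2,0,-2.75,0,0,0,3, 14.4,0,-2.75,0,0,0,3, 14.4,0,-2.75,0,0,0,3, 14.4,0,-2.75,0,0,0,3]' 30
python3 - <<'E'
from h import *
plan([.4610,-.248,.03],np.radians(-9.2))
d=snap("wrist"); cv2.imwrite("pics/w6.png",d["frame"][:,:,::-1])
C=cloud(d); s=manip.sense(); print(s["tcp_pos"])
g=cv2.cvtColor(d["frame"],cv2.COLOR_RGB2GRAY)
z=s["tcp_pos"][2]-.0245; K=d["camera_matrix"]
for p in (s["tcp_pos"]+[0,0,.012],):
    c=d["R"]@p+d["t"]; print("axis at jar top",(K@c)[:2]/c[2])
np.save("R.npy",d["R"])
E
```

```text
t: 20.07
tcp_pos: [0.4636, -0.2444, 0.1643]
tool_rot: [-0.458, 0.539, -0.538, 0.458]
force: [-0.9, 0.6, -0.8]
finger_gap: 0.4
t 20.07 tcp [ 0.4636 -0.2444  0.1643] q [-0.7   0.52  1.76  0.    0.86 -0.54] F [-0.9  0.6 -0.8] gap 0.4
SHIFT cm [ 0.42 13.43 -0.18] ROT [ 0.002 -0.001 -0.002] rows>= 4.0
[ 0.4638462  -0.24392721  0.16434918]
axis at jar top [315.90504379 362.70506284]
```

View pics/w6.png

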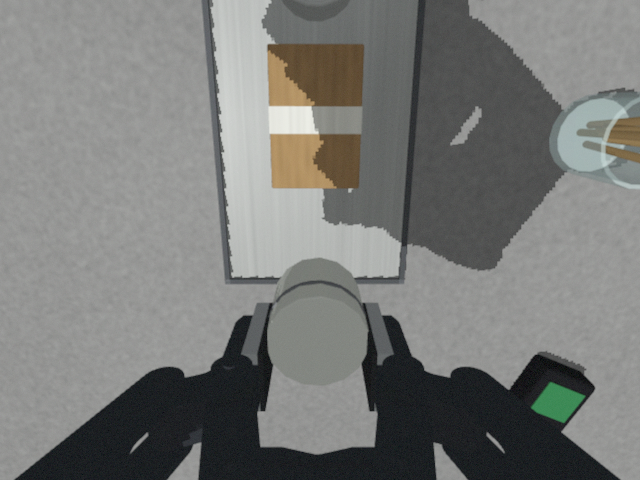

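```bash
python3 - <<'E'
from h import *
d=snap("wrist"); s=manip.sense(); C=cloud(d)
print(s["tcp_pos"], ray(d,[(317.5,334)],s["tcp_pos"][2]+.0115), C[334,317], C[350,317],C[300,317])
m=np.zeros((480,640),bool); m[280:390,260:375]=1; m&=abs(C[...,2]-C[340,317,2])<.004; P=C[m]; print(m.sum(),P.mean(0),P.min(0),P.max(0))
print("carton", ray(d,[(316,119.5)],.039), "cartonend",ray(d,[(315,188)],.039))
E
```

```text
[ 0.46410193 -0.24374449  0.1644555 ] [[ 0.46637496 -0.23277316  0.1759555 ]] [ 0.46599872 -0.23404064  0.17386052] [ 0.46506597 -0.2398211   0.17451549] [ 0.46801907 -0.22153248  0.17364535]
8013 [ 0.46544376 -0.23651541  0.17330657] [ 0.44559529 -0.25817319  0.16932507] [ 0.48552283 -0.2196307   0.17730673]
carton [[ 0.47559236 -0.16946198  0.039     ]] cartonend [[ 0.4682183  -0.21086696  0.039     ]]
```

The wrist view shows the small jar top at (317,334), about 9 mm off the jaw axis along the tray. I correct for that relative to the carton, whose band is at (316,119).

```bash
python3 -m handwheel '[0.5,2,-0.1,0,0,0,3, 0.95,5,-0.1,0,0,0,3, 0.95,8,-0.1,0,0,0,3, 0.95,11,-0.1,0,0,0,3, 0.95,12.7,-0.1,0,0,0,3, 0.95,13.4,-0.1,0,0,0,3, 0.95,13.65,-0.1,0,0,0,3, 0.95,13.65,-0.1,0,0,0,3, 0.95,13.65,-0.1,0,0,0,3]' 30
python3 -m handwheel '[0,0,0,0,0,0,4, 0,0,0,0,0,0,5, 0,0,0,0,0,0,6, 0,0,0,0,0,0,6, 0,-0.5,0,0,0,0,6,0,-2,0,0,0,0,6, 0,-5,0,0,0,0,6, 0,-9,0,0,0,0,6, 0,-12,0,0,0,0,6, 0,-14,0,0,0,0,6]' 30
python3 - <<'E'
from h import *
d=snap("wrist"); cv2.imwrite("pics/w7.png",d["frame"][:,:,::-1])
plan([.4712,.3857,.2],np.radians(8.4)); plan([.4712,.3857,.2],np.radians(-9.2))
E
```

```text
t: 20.92
tcp_pos: [0.4624, -0.2537, 0.0289]
tool_rot: [0.459, -0.538, 0.538, -0.459]
force: [0.3, -0.2, -1.0]
finger_gap: 0.402
t: 21.75
tcp_pos: [0.4625, -0.2554, 0.1717]
tool_rot: [0.458, -0.537, 0.54, -0.458]
force: [0.4, -0.9, -0.7]
finger_gap: 0.709
t 21.8 tcp [ 0.464  -0.2565  0.1745] q [-0.72  0.5   1.75  0.    0.88 -0.56] F [1.6 0.4 2.2] gap 0.704
SHIFT cm [-63.49  -2.98  -9.54] ROT [-0.008 -0.307  0.007] rows>= 16.0
t 21.8 tcp [ 0.464  -0.2565  0.1745] q [-0.72  0.5   1.75  0.    0.88 -0.56] F [1.6 0.4 2.2] gap 0.704
SHIFT cm [-63.49  -2.98  -9.54] ROT [-0.009 -0.     0.005] rows>= 16.0
```

View pics/w7.png

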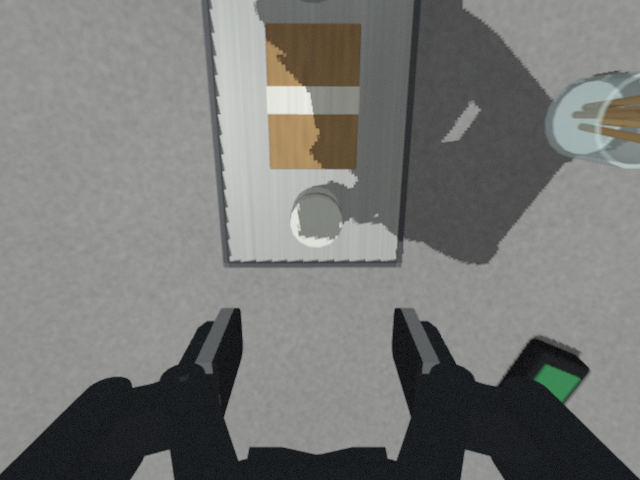

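```bash
python3 -m handwheel '[-4,-0.2,-0.6,0,0,0,7.5, -8,-0.4,-1.2,0,0,0,7.5, -12,-0.6,-1.8,0,0,0,7.5, -16,-0.8,-2.4,0,0,0,7.5, -20,-1,-3,0,0,0,7.5, -24,-1.2,-3.6,0,0,0,7.5, -28,-1.4,-4.2,0,0,0,7.5, -32,-1.6,-4.8,0,0,0,7.5, -36,-1.8,-5.4,0,0,0,7.5, -38,-2,-5.7,0,0,0,7.5]'
python3 - <<'E'
from h import *
plan([.4712,.3857,.16],np.radians(-9.2))
E
```

```text
t: 22.63
tcp_pos: [0.4654, 0.1332, 0.1886]
tool_rot: [-0.459, 0.538, -0.538, 0.459]
force: [0.2, -0.3, -0.4]
finger_gap: 0.874
t 22.63 tcp [0.4654 0.1332 0.1886] q [0.05 0.43 1.84 0.   0.87 0.2 ] F [ 0.2 -0.3 -0.4] gap 0.874
SHIFT cm [-25.02   2.89  -3.41] ROT [ 0.     0.002 -0.001] rows>= 7.0
```

```bash
python3 -m handwheel '[-4,0.2,-0.6,0,0,0,7.5, -8,0.6,-1.2,0,0,0,7.5, -12,1,-1.8,0,0,0,7.5, -16,1.5,-2.3,0,0,0,7.5, -20,2,-2.8,0,0,0,7.5, -23,2.5,-3.2,0,0,0,7.5, -25,2.9,-3.4,0,0,0,7.5, -25,2.9,-3.4,0,0,0,7.5, -25,2.9,-3.4,0,0,0,7.5, -25,2.9,-3.4,0,0,0,7.5]'
python3 - <<'E'
from h import *
d=snap("wrist"); cv2.imwrite("pics/w8.png",d["frame"][:,:,::-1])
plan([.4712,.3857,.032],np.radians(-9.2))
K=d["camera_matrix"];c=d["R"]@[.4712,.3857,.045]+d["t"]; print((K@c)[:2]/c[2])
t=snap("top"); cv2.imwrite("pics/t8.png",cv2.resize(t["frame"][170:320,140:520,::-1],None,fx=2.1,fy=2.1)); cv2.imwrite("t8raw.png",t["frame"][:,:,::-1]); np.save("C8.npy",cloud(t))
C=cloud(t)
for n,p,z0,z1 in(("cup",(.487,-.089),.03,.055),("carton",(.4736,-.171),.033,.05),("js",(.4615,-.245),.033,.05),("bot",(.505,.0795),.05,.11)):
    m=(C[...,2]>z0)&(C[...,2]<z1)&(np.hypot(C[...,0]-p[0],C[...,1]-p[1])<(.06 if n=="carton" else .033)); 
    P=(C[m][:,:2]*1000).astype(np.float32); print(n,cv2.minEnclosingCircle(P),cv2.minAreaRect(P),P.mean(0))
E
```

```text
t: 23.47
tcp_pos: [0.4723, 0.3808, 0.1591]
tool_rot: [0.459, -0.539, 0.539, -0.458]
force: [-0.6, -0.8, 0.7]
finger_gap: 0.879
t 23.52 tcp [0.4726 0.3804 0.1593] q [ 0.49  0.61  1.56 -0.    0.97  0.66] F [-0.8 -0.4 -1. ] gap 0.88
SHIFT cm [-0.51 12.73 -0.21] ROT [ 0.001 -0.001  0.001] rows>= 4.0
[313.36082555 235.46291633]
cup ((487.6117858886719, -86.79666137695312), 25.96546745300293) ((486.69598388671875, -86.27008819580078), (50.42012405395508, 48.25790023803711), 89.40850830078125) [486.66006 -87.75716]
carton ((473.31781005859375, -171.43911743164062), 48.9892578125) ((473.6929016113281, -170.92138671875), (84.47822570800781, 56.29537582397461), 80.38074493408203) [ 473.7306  -170.51524]
js ((463.00299072265625, -247.88662719726562), 17.705053329467773) ((462.8551025390625, -247.77484130859375), (34.26219177246094, 32.12526321411133), 88.91564178466797) [ 462.75104 -247.61609]
bot ((503.93951416015625, 76.37395477294922), 19.859375) ((503.59210205078125, 76.17806243896484), (38.46208190917969, 37.213104248046875), 17.618854522705078) [503.262     75.894394]
```

View pics/w8.png

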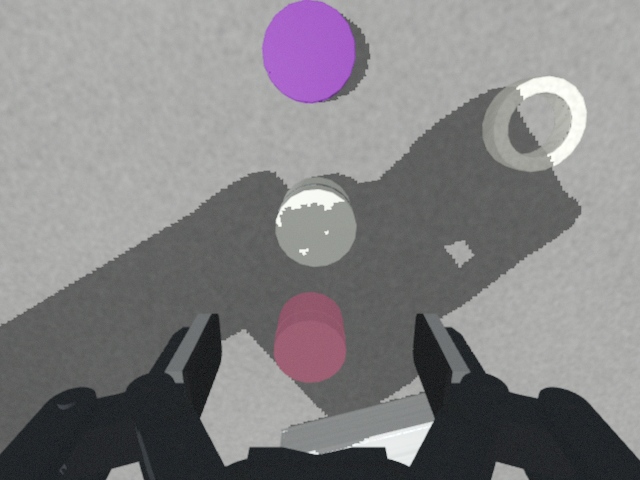

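View pics/t8.png

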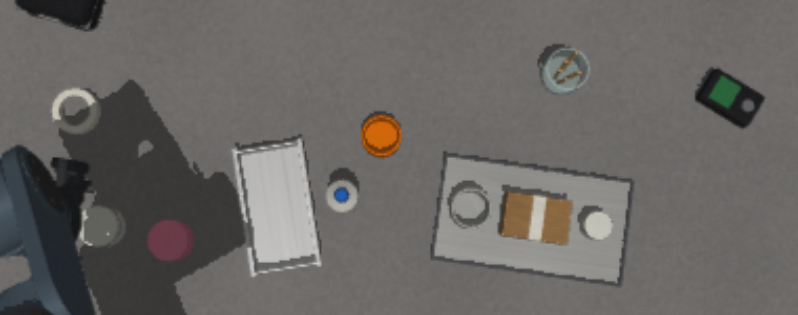

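The top view confirms cup, carton and small jar in line and the bottle beside the dish, all inside tolerance. In the wrist view the large white jar is at (316,228), about 3 mm farther along +y than estimated. I correct for that and grasp.

```bash
python3 -m handwheel '[-0.8,3,-0.15,0,0,0,7.5, -0.8,6,-0.15,0,0,0,7.5, -0.8,9,-0.15,0,0,0,7.5, -0.8,11.5,-0.15,0,0,0,7.5, -0.8,12.4,-0.15,0,0,0,7.5, -0.8,12.6,-0.15,0,0,0,7.5, -0.8,12.6,-0.15,0,0,0,7.5]'
python3 -m handwheel '[0,0,0,0,0,0,4.5, 0,0,0,0,0,0,4.5, 0,0,0,0,0,0,4.5, 0,0,0,0,0,0,4.5, 0,0,0,0,0,0,4.5, 0,0,0,0,0,0,4.5]' 30
python3 -m handwheel '[0,-1,0,0,0,0,4.5, 0,-4,0,0,0,0,4.5, 0,-8,0,0,0,0,4.5, 0,-12,0,0,0,0,4.5, 0,-15,0,0,0,0,4.5, 0,-15,0,0,0,0,4.5, 0,-15,0,0,0,0,4.5]' 30
python3 - <<'E'
from h import *
plan([.4737,-.171,.18],np.radians(-9.4))
E
```

```text
t: 24.15
tcp_pos: [0.473, 0.3892, 0.0335]
tool_rot: [-0.458, 0.539, -0.539, 0.458]
force: [0.9, 0.7, 0.2]
finger_gap: 0.876
t: 24.65
tcp_pos: [0.4739, 0.3904, 0.0354]
tool_rot: [0.457, -0.538, 0.539, -0.459]
force: [0.4, -1.8, 6.5]
finger_gap: 0.587
t: 25.23
tcp_pos: [0.4735, 0.3906, 0.1862]
tool_rot: [0.456, -0.538, 0.539, -0.46]
force: [0.8, 0.0, -1.7]
finger_gap: 0.585
t 25.23 tcp [0.4735 0.3906 0.1862] q [0.51 0.58 1.52 0.   1.03 0.67] F [ 0.8  0.  -1.7] gap 0.585
SHIFT cm [55.44  0.47  9.01] ROT [-0.004  0.003 -0.003] rows>= 14.0
```

```bash
python3 -m handwheel '[3,0,0.5,0,0,0,4.5, 7,0,1.1,0,0,0,4.5, 11,0,1.8,0,0,0,4.5, 15,0,2.4,0,0,0,4.5, 19,0,3.1,0,0,0,4.5, 23,0,3.7,0,0,0,4.5, 27,0,4.4,0,0,0,4.5, 31,0,5,0,0,0,4.5, 34,0,5.5,0,0,0,4.5, 36,0,5.9,0,0,0,4.5]' 30
python3 - <<'E'
from h import *
plan([.4737,-.171,.18],np.radians(-9.4))
E
```

```text
t: 26.07
tcp_pos: [0.4714, 0.0225, 0.1818]
tool_rot: [-0.459, 0.54, -0.538, 0.456]
force: [-0.1, 0.1, -1.3]
finger_gap: 0.587
t 26.07 tcp [0.4714 0.0225 0.1818] q [-0.19  0.43  1.87 -0.    0.84 -0.03] F [-0.1  0.1 -1.3] gap 0.587
SHIFT cm [19.06  0.18  3.38] ROT [0.004 0.001 0.   ] rows>= 5.0
```

```bash
python3 -m handwheel '[4,0,0.7,0,0,0,4.5, 8,0,1.4,0,0,0,4.5, 12,0,2.1,0,0,0,4.5, 16,0,2.8,0,0,0,4.5, 18.4,0,3.2,0,0,0,4.5, 19,0,3.4,0,0,0,4.5, 19,0,3.4,0,0,0,4.5, 19,0,3.4,0,0,0,4.5]' 30
python3 - <<'E'
from h import *
d=snap("wrist"); cv2.imwrite("pics/w9.png",d["frame"][:,:,::-1])
plan([.4737,-.171,.072],np.radians(-9.4))
E
```

```text
t: 26.73
tcp_pos: [0.4749, -0.1667, 0.1821]
tool_rot: [-0.458, 0.54, -0.537, 0.458]
force: [0.3, -0.4, -0.9]
finger_gap: 0.584
t 26.78 tcp [ 0.475  -0.1661  0.1823] q [-0.56  0.46  1.8   0.    0.88 -0.4 ] F [-0.4 -0.5 -2.1] gap 0.589
SHIFT cm [ 5.300e-01  1.103e+01 -1.000e-02] ROT [ 0.003  0.004 -0.002] rows>= 3.0
```

View pics/w9.png

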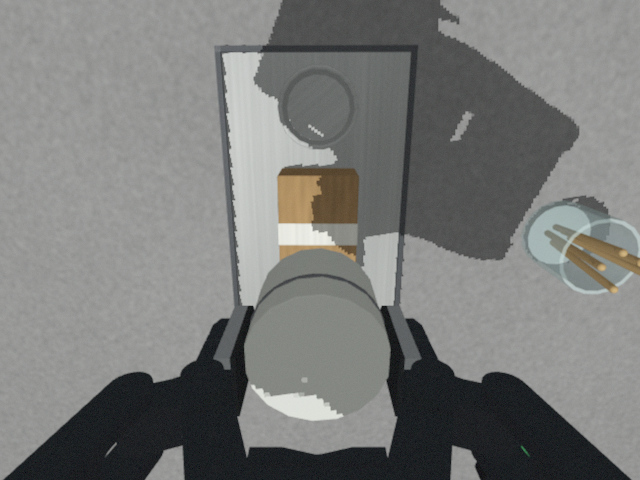

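```bash
python3 - <<'E'
from h import *
d=snap("wrist"); s=manip.sense(); 
print(s["tcp_pos"], ray(d,[(318,347)],s["tcp_pos"][2]+.0115),"carton band",ray(d,[(317.5,234)],.039),"carton end",ray(d,[(318,176)],.039),"cup",ray(d,[(317,107)],.043))
E
```

```text
[ 0.47524252 -0.16582319  0.18253078] [[ 0.47694064 -0.15981905  0.19403078]] carton band [[ 0.47484511 -0.16943541  0.039     ]] carton end [[ 0.48179067 -0.12854762  0.039     ]] cup [[ 0.48824353 -0.08450439  0.043     ]]
```

```bash
python3 -m handwheel '[0.5,2,0,0,0,0,4.5, 0.9,5,-0.05,0,0,0,4.5, 0.9,8,-0.05,0,0,0,4.5, 0.9,10,-0.05,0,0,0,4.5, 0.9,10.7,-0.05,0,0,0,4.5, 0.9,10.9,-0.05,0,0,0,4.5, 0.9,11.05,-0.05,0,0,0,4.5, 0.9,11.05,-0.05,0,0,0,4.5, 0.9,11.05,-0.05,0,0,0,4.5]' 30
python3 -m handwheel '[0,0,0,0,0,0,5.2, 0,0,0,0,0,0,6, 0,0,0,0,0,0,6.8, 0,0,0,0,0,0,7.2, 0,-0.5,0,0,0,0,7.2,0,-2,0,0,0,0,7.2, 0,-5,0,0,0,0,7.2, 0,-9,0,0,0,0,7.2, 0,-12,0,0,0,0,7.2, 0,-14,0,0,0,0,7.2]' 30
python3 -m handwheel '[-4,0,0,0,0,0,7.2, -8,0,0,0,0,0,7.2, -12,0,0,0,0,0,7.2, -16,0,0,0,0,0,7.2, -20,0,0,0,0,0,7.2, -24,0,0,0,0,0,7.2, -28,0,0,0,0,0,7.2, -32,0,0,0,0,0,7.2, -36,0,0,0,0,0,7.2, -38,0,0,0,0,0,7.2]'
python3 -m handwheel '[0,0,0,0,0,0,7.2, 0,0,0,0,0,0,7.2, 0,0,0,0,0,0,7.2]'
python3 - <<'E'
from h import *
t=snap("top"); cv2.imwrite("pics/t10.png",cv2.resize(t["frame"][170:320,140:520,::-1],None,fx=2.1,fy=2.1))
C=cloud(t)
for n,p,z0,z1 in(("cup",(.487,-.089),.03,.055),("cj",(.4736,-.171),.033,.05),("jl",(.4736,-.171),.06,.1),("js",(.4615,-.245),.033,.05),("bot",(.504,.077),.05,.11),("pot",(.6616,-.211),.03,.1)):
    m=(C[...,2]>z0)&(C[...,2]<z1)&(np.hypot(C[...,0]-p[0],C[...,1]-p[1])<(.06 if n in("cj","jl") else .033)); 
    P=(C[m][:,:2]*1000).astype(np.float32); print(n,cv2.minEnclosingCircle(P),cv2.minAreaRect(P),P.mean(0),C[m][:,2].max())
s=snap("scene"); cv2.imwrite("pics/s10.png",s["frame"][:,:,::-1])
E
```

```text
t: 27.58
tcp_pos: [0.4738, -0.1749, 0.0737]
tool_rot: [-0.459, 0.539, -0.538, 0.459]
force: [-2.1, 2.4, 3.6]
finger_gap: 0.587
t: 28.42
tcp_pos: [0.4754, -0.1774, 0.2162]
tool_rot: [0.458, -0.537, 0.54, -0.459]
force: [0.9, 0.3, -0.3]
finger_gap: 0.842
t: 29.25
tcp_pos: [0.5355, 0.2026, 0.2132]
tool_rot: [-0.458, 0.538, -0.538, 0.46]
force: [1.0, -0.3, 0.6]
finger_gap: 0.844
t: 29.5
tcp_pos: [0.5348, 0.1978, 0.2127]
tool_rot: [0.459, -0.539, 0.539, -0.458]
force: [0.5, -0.2, 0.8]
finger_gap: 0.839
cup ((487.2257995605469, -86.70938873291016), 25.788330078125) ((486.7125549316406, -86.82801818847656), (48.65504837036133, 48.327239990234375), 89.62212371826172) [486.6583   -88.085526] 0.04856555457065469
cj ((472.9083251953125, -176.97494506835938), 53.9069938659668) ((472.2057800292969, -179.66488647460938), (101.89425659179688, 56.32127380371094), 80.34374237060547) [ 472.68564 -158.72551] 0.04895021112038231
jl ((473.544189453125, -176.8004608154297), 26.17146873474121) ((473.53985595703125, -176.2218017578125), (50.7144889831543, 50.202003479003906), 44.8162841796875) [ 473.26877 -175.60521] 0.09021935807441768
js ((465.6688537597656, -239.5671844482422), 27.23300552368164) ((466.9526672363281, -241.65182495117188), (47.40083694458008, 34.554420471191406), 55.6983528137207) [ 462.94177 -247.53317] 0.046561591809080045
bot ((503.77972412109375, 76.357421875), 19.764541625976562) ((503.7490234375, 76.2992935180664), (39.40329360961914, 36.94186782836914), 87.82877349853516) [503.18478  75.8613 ] 0.0978664200329363
pot ((662.6224365234375, -213.37501525878906), 28.45651626586914) ((662.2726440429688, -212.7677764892578), (55.04866027832031, 54.69261169433594), 16.910703659057617) [ 661.38763 -211.81688] 0.08672479895227611
```

View pics/t10.png

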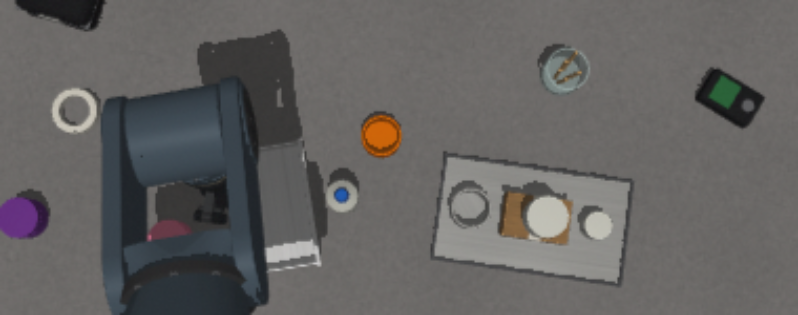

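View pics/s10.png

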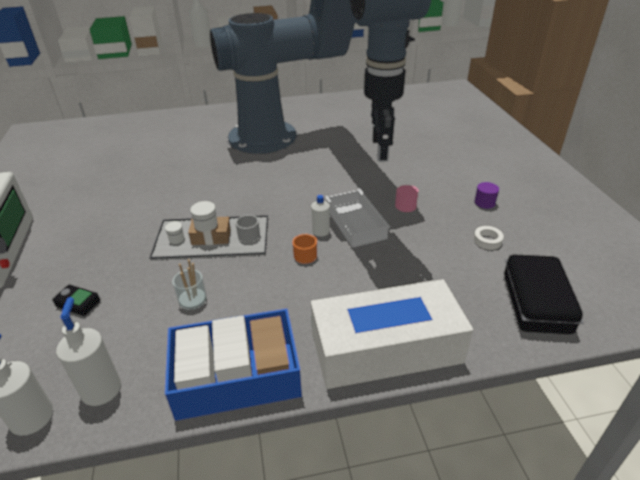

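```bash
python3 - <<'E'
from h import *
s=snap("scene"); C=cloud(s)
for n,z0,z1 in(("jar",.06,.1),("jartop",.08,.09),("carton top",.034,.043)):
    m=(C[...,2]>z0)&(C[...,2]<z1)&(np.hypot(C[...,0]-.4736,C[...,1]+.172)<.05); P=C[m]; print(n,m.sum(),P.mean(0),P.min(0),P.max(0))
f=s["frame"]; cv2.imwrite("pics/s11.png",cv2.resize(f[190:275,140:290,::-1],None,fx=5,fy=5,interpolation=cv2.INTER_CUBIC))
t=snap("top"); C=cloud(t); m=(C[...,2]>.034)&(C[...,2]<.044)&(np.hypot(C[...,0]-.4736,C[...,1]+.172)<.05);
r=(C[m][:,:2]-[.4737,-.171])@np.array([[.166,.986],[.986,-.166]]).T; print("carton along",r[:,0].min(),r[:,0].max(),"across",r[:,1].min(),r[:,1].max())
m=(C[...,2]>.075)&(np.hypot(C[...,0]-.4736,C[...,1]+.172)<.05);r=(C[m][:,:2]-[.4737,-.171])@np.array([[.166,.986],[.986,-.166]]).T; print("jar along",r[:,0].min(),r[:,0].max(),"across",r[:,1].min(),r[:,1].max())
E
```

```text
jar 463 [ 0.48399439 -0.17431049  0.07802509] [ 0.44968361 -0.20068706  0.06010775] [ 0.50251039 -0.14886128  0.08663667]
jartop 273 [ 0.47681452 -0.17481996  0.08328238] [ 0.44968361 -0.20068706  0.08041929] [ 0.50100268 -0.14950218  0.08663667]
carton top 343 [ 0.4856268  -0.16287535  0.03822653] [ 0.44567597 -0.21306595  0.03407365] [ 0.50958959 -0.12451087  0.04287026]
carton along -0.042679968249475925 0.04222246025922793 across -0.028157815472595313 0.02837741131276682
jar along -0.030879408685861778 0.01996690276034946 across -0.023848112678287545 0.02641318057492674
```

View pics/s11.png

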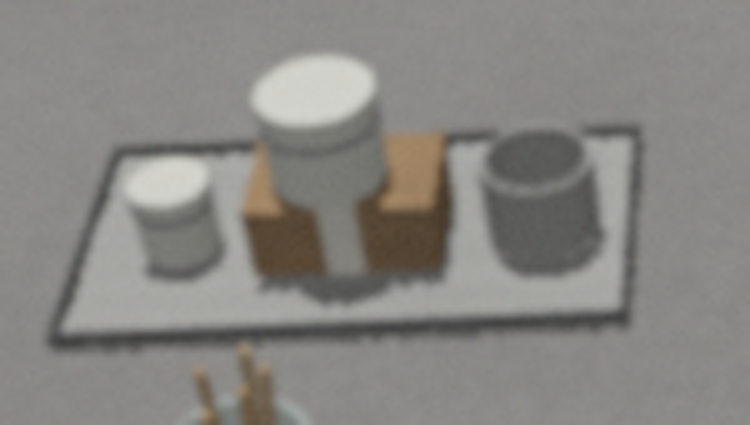

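Both cameras agree: the large jar sits about 4–6 mm off the carton's middle, within the 12 mm limit. In the scene close-up it stands upright at (318,130) on the carton. Everything else is in tolerance and the gripper is clear, so I hand in.

```bash
python3 -c "
from station import manip
print(manip.sense()['t'],manip.sign_off())"
```

```text
the job is handed in; nothing more can be done
29.7 None
```

I set out the whole tray as asked and handed the job in at about 30 s of the 128 s allowed. Everything stands upright in the last pictures and the gripper is clear. My last checks came from the top and scene cameras, whose calibration is good to about 2 mm.

| Item | Measured | Allowed |
|---|---|---|
| Carton, from the tray's middle | about 2 mm off, angle within 1° | 13 mm, 0.17 rad (about 10°) |
| Large jar, from the carton's middle | 4–6 mm off | 12 mm |
| Cup, centre distance from the carton | about 85 mm (gap about 17 mm), in line | 71–97 mm |
| Small jar, centre distance from the carton | about 78 mm (gap about 18 mm), 2 mm off line | 63–89 mm |
| Bottle, from the dish's centre line | about 85 mm (gap about 23 mm), 1 mm along the side from its middle | 69.5–97.5 mm, 18 mm |
| Spatula pot | about 1–2 mm from its first measured position, within measuring error | 25 mm |

- **Jar grasps:** both jars were gripped a few millimetres off the jaw centre. I corrected for this before setting them down. The large jar's 4–6 mm offset is what remained, and I left it because it is well inside the limit.
- **Failed or disagreeing checks:** none failed. The cameras differed only by a millimetre or two, for example on the large jar's offset.

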